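# Start up the game dock

## Task

Start up the game dock by pressing its controls in order: first push down the raised end of the rocker on the black power block so that it tips fully over, then press the dock's round key fully in so that it stays in, and last press the long bar-shaped key fully down, keep it down for about a second and let it come up again. Do not press the square key, pick nothing up, and leave the power block, the glass cube and the two thumb caps where they stand.

Things in the scene. Friction and masses are not known exactly. Their poses are not given: they have to be found in the camera images.
- dock: white plastic dock, fixed to the desk; slab 150 (x) x 230 (y) x 40 mm high, origin at the centre of its underside, z up. Two low cradle walls run along y on its rear half: at x = +17 to +27 mm up to 65 mm above the desk and at x = +51 to +65 mm up to 79 mm. Three grey keys stand in a row along y at x = -30 mm, centres at y = -68, 0 and +68 mm; which key is in which place changes.
- round_top (a point): centre of the top face of the round key: a vertical grey cylinder 34 mm in diameter, its top 12 mm above the dock's deck (52 mm above the desk) when out. The point moves down with the key.
- round_key (a joint): travel of the round key in m: 0 out, 0.006 fully in. It latches by friction: about 2.5 N pushes it in and it stays where it is left.
- bar_top (a point): centre of the top face of the long bar key: grey, 56 mm along the dock's x by 20 mm along its y, top 52 mm above the desk when up. Axes as the dock. The point moves down with the key.
- bar_key (a joint): travel of the bar key in m: 0 up, 0.006 fully down. A spring pushes it up: 1.5 N to start it, 4.5 N fully down.
- square_top (a point): centre of the top face of the square key (not to be pressed): grey, 30 x 30 mm, top 52 mm above the desk when up.
- square_key (a joint): travel of the square key in m: 0 up, 0.006 fully down, sprung like the bar key.
- power_block: loose black power block of about 0.8 kg, 110 (x) x 70 (y) x 34 mm high, origin at the centre of its underside, z up. The rocker is on its top: a flat grey plate 56 (x) x 28 (y) x 8 mm whose axle lies along y, 50 mm above the desk over the block's centre.
- rocker_press (a point): point on the top face of the rocker's raised end, 24 mm from the axle on the block's +x side, about 62 mm above the desk at the start; push here, straight down. It moves and tilts with the rocker and ends about 46 mm above the desk.
- rocker (a joint): angle of the rocker in rad: about -0.3 to -0.35 (off) at the start with its end towards the block's +x raised; 0 level; +0.35 (on, at its stop) with that end fully down. It turns against 0.04 N m of friction (2 to 4 N at the raised end) and stays where it is left.
- cube_center (a point): centre of a loose frosted glass paperweight cube, 50 mm each side, standing on the desk behind the dock
- cap_a_center (a point): centre of a loose black thumb cap, 22 mm in diameter and 12 mm high, on the desk in front of the dock
- cap_b_center (a point): centre of the other, equal thumb cap, also in front of the dock
There are look-alikes about, which are no part of the job. Of the things that look like the power_block, the middle-sized one is meant.

How it is judged:
By the outcome, as a careful person would: the job done as asked, in the order asked, and still so for the second after the job is handed in, with the robot touching nothing.
It also fails if it takes over 43 s, if anything falls off the work surface, if the arm or the gripper's body presses on something with over 40 N, if the wrist force passes 120 N, or if a joint passes its speed limit or range.

## Robot

A 6-joint arm with a two-finger parallel gripper is mounted at the origin on the work surface. World frame = base frame: x ahead of the robot, y to its left, z up, the work surface at z = 0. Lengths are in m, angles in rad, forces in N, time in s.
With the tool pointing down it reaches from about 0.35 to 0.775 m from the base axis. Payload 7.3 kg.
Tool frame: the origin (TCP) lies between the finger pads; the fingertips stand 8 mm ahead of it and the grasp point (between the pads) lies 11 mm behind it (robot.nose_length is the distance from the TCP to the fingertips, in m); z points along the fingers, y is the line along which they close (so a half turn about z gives the same grasp; the last joint's range is limited). The gripper opens to 92 mm and grips with 3 to 60 N. Pads are 19 mm wide; open, the fingers measure 130 mm over their backs; the gripper's body (75 mm by 190 mm) begins 47 mm behind the grasp point.
Start: joints at [-0.146, 0.342, 1.524, -0, 1.275, -0.146], TCP at [0.525, 0, 0.235] pointing down, gripper open.
Joint ranges: [-2.53, 2.53], [-0.77, 2.02], [0.04, 2.7], [-1, 4.14], [0.28, 2.66], [-3.11, 3.11]. Speed limits (rad/s): [2.57, 2.57, 3.14, 3.14, 3.14, 3.14].

## Interface

Orientations are given as [roll, pitch, yaw] about the fixed x, y, z axes, in that order (R = Rz(yaw) Ry(pitch) Rx(roll)).
In Python, from cell import robot gives the robot as it stands. The module is installed in compiled form; this text tells all that it offers.
- The arm moves only by the shell command python3 -m jog 'ROWS' [FORCE]. ROWS is JSON, a list that holds one entry, the list of rows, each a list of 5 numbers: the gripper's target within -1 to 1 (fully open at 1, half-way at 0, shut at -1), then the shift along the tool's x, y, z in m, then the turn about the tool's z in rad. A call has 1 to 5 rows; each row is the pose to reach, as a shift and turn from the pose commanded when the call began, along the tool's axes at that moment; what a row does not reach only later rows make up. A row lasts 1/12 s, in which the tool goes at most 41.7 mm and 7.16 degrees, less where a joint would pass 70% of its speed; a pose out of reach is approached as far as the arm can. A call with a gripper value outside its range is refused whole. The fingers move at their own pace and stop on an object; FORCE is the grip in N (left out, the last holds). Time passes only in rows, so rows that repeat a pose let the fingers close. It gives the time, the measured TCP pose, the force, the opening and the grip force at its end, in the units of the state.
- robot.observe(): the state, without advancing time (a new reading comes with each control period).
- robot.read_camera(name): name is "scene" or "side" or "wrist"; returns the picture (480x640x3 uint8, red, green, blue); there is no depth.
- robot.camera_model(name): a dict with "camera_matrix" (3x3 intrinsics, pixels), "position" and "attitude" of the camera in the world; the wrist camera has in their place "mount" (4x4, takes a point from camera to tool coordinates, whose origin is the TCP and whose axes are the flange's). Camera axes: x right, y down, z forward; pixel columns grow to the right and rows downward; lengths in m; the calibration is good to about 2 mm. A picture is of the moment at which its call begins: read the wrist's pose just before it. camera_model takes no time and is no camera call.
- robot.hand_in(): hands the job in; it is judged then, once.
The state is a dict: "time": time; "qpos": joint angles; "qvel": joint speeds; "joint_efforts": joint torques, N m; "tool_pos": TCP position; "tool_rot": TCP orientation; "contact_force": force on the tool from outside, world axes, zero at the start; "torque": the same for the moment, N m; "opening": finger opening in m; "grip_force": force on a finger pad.
Only numpy, scipy, OpenCV 4.12 (cv2) and the standard library are available. Lean on these libraries where they do the work, as an engineer would, in place of code of your own. Each camera call takes 0.05 s, during which the arm holds its last target. There are 200 camera calls.

## Working session

There is one attempt and no reset: what is moved stays moved. The work goes in short steps, Python scripts to look and compute and a shell command to move; the robot and the scene stay as the last step left them, time stands still between calls to the robot, and variables do not carry over. Pictures are saved under pics/ and viewed, at most 10 in all, crops included, and the job is handed in when it is done.

```bash
mkdir -p pics
python3 - <<'E'
from cell import robot
import cv2,numpy as np
s=robot.observe();print(s['time'],s['tool_pos'],s['tool_rot'],s['opening'],robot.nose_length)
for n in("scene","side","wrist"):
    im=robot.read_camera(n);cv2.imwrite(f"pics/{n}0.png",im[:,:,::-1]);m=robot.camera_model(n);print(n,{k:np.round(v,4).tolist() for k,v in m.items()} )
E
```

```text
0.0 [5.24620150e-01 7.14725060e-05 2.34043253e-01] [-3.14007579e+00 -2.08488217e-04  1.57078449e+00] 0.09160621360625913 0.008
scene {'camera_matrix': [[527.691, 0.0, 310.7545], [0.0, 527.691, 227.6516], [0.0, 0.0, 1.0]], 'position': [1.1703, -0.3004, 0.8225], 'attitude': [-2.4393, -0.0183, 1.2045]}
side {'camera_matrix': [[523.3227, 0.0, 325.5486], [0.0, 523.3227, 245.0657], [0.0, 0.0, 1.0]], 'position': [0.249, -0.6739, 0.6815], 'attitude': [-2.3182, 0.0091, -0.456]}
wrist {'camera_matrix': [[335.7356, 0.0, 321.5424], [0.0, 335.7356, 244.0143], [0.0, 0.0, 1.0]], 'mount': [[0.0004, -0.9599, -0.2802, 0.0765], [1.0, 0.0003, 0.0005, -0.0007], [-0.0004, -0.2802, 0.9599, -0.1494], [0.0, 0.0, 0.0, 1.0]]}
```

View pics/scene0.png

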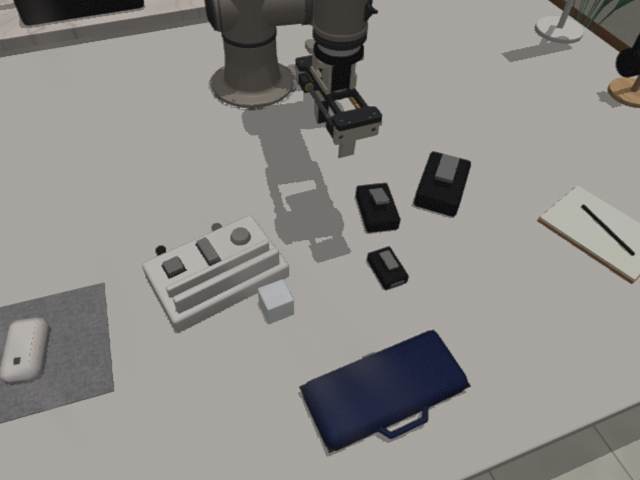

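View pics/side0.png

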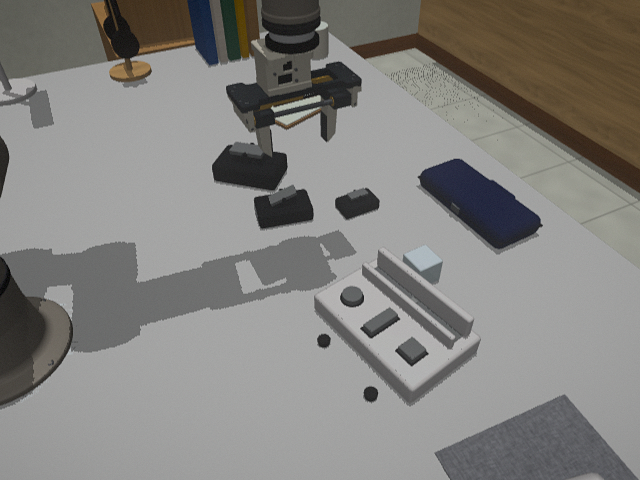

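The scene view shows the dock with its round key at (240,236), bar at (208,251) and square at (174,267). The middle-sized block is at (378,207). In the side view the same things are at (352,297), (380,321), (412,350) and (284,207).

```bash
cat > h.py <<'E'
import cv2,numpy as np
from cell import robot
from scipy.spatial.transform import Rotation as R
def cam(n,st=None):
    m=robot.camera_model(n);K=np.array(m['camera_matrix'])
    if n=='wrist':
        M=np.array(m['mount']);Rt=R.from_euler('xyz',st['tool_rot']).as_matrix()
        return K,Rt@M[:3,:3],Rt@M[:3,3]+st['tool_pos']
    return K,R.from_euler('xyz',m['attitude']).as_matrix(),np.array(m['position'])
def ray(c,uv):
    K,A,p=c;return p,A@np.linalg.solve(K,[uv[0],uv[1],1])
def plane(c,uv,z):
    p,d=ray(c,uv);return p+d*(z-p[2])/d[2]
def tri(rs):
    A=0;b=0
    for p,d in rs:
        d=d/np.linalg.norm(d);P=np.eye(3)-np.outer(d,d);A=A+P;b=b+P@p
    x=np.linalg.solve(A,b);return x,[np.linalg.norm(np.cross(x-p,d/np.linalg.norm(d))) for p,d in rs]
def proj(c,X):
    K,A,p=c;q=K@(A.T@(np.array(X)-p));return q[:2]/q[2]
E
python3 - <<'E'
import cv2,numpy as np
a=cv2.imread('pics/scene0.png');b=cv2.imread('pics/side0.png')
f=lambda im,x,y,w,h:cv2.resize(im[y:y+h,x:x+w],(400,300),interpolation=cv2.INTER_CUBIC)
cv2.imwrite('pics/c1.png',np.vstack([np.hstack([f(a,340,170,80,60),f(b,244,177,80,60)]),np.hstack([f(a,140,205,160,120),f(b,310,260,160,120)])]))
E
```

```text
(no output)
```

View pics/c1.png

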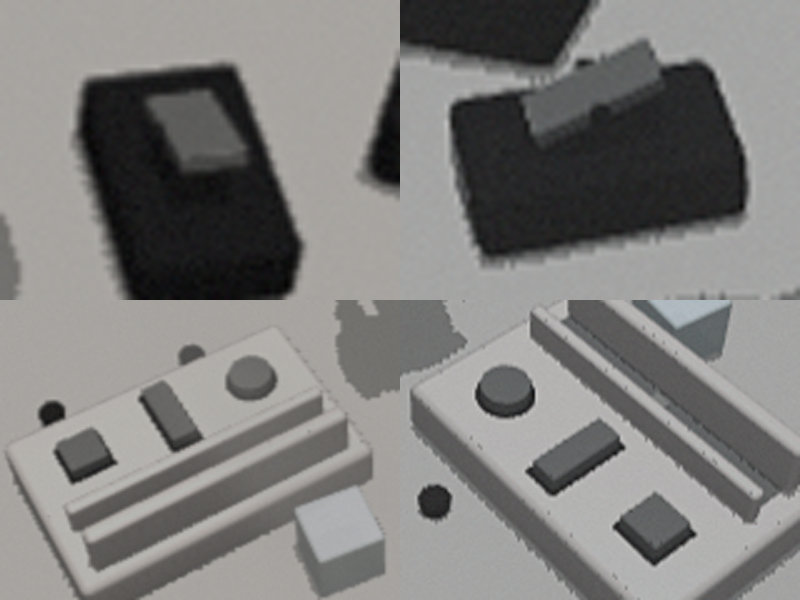

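View pics/wrist0.png

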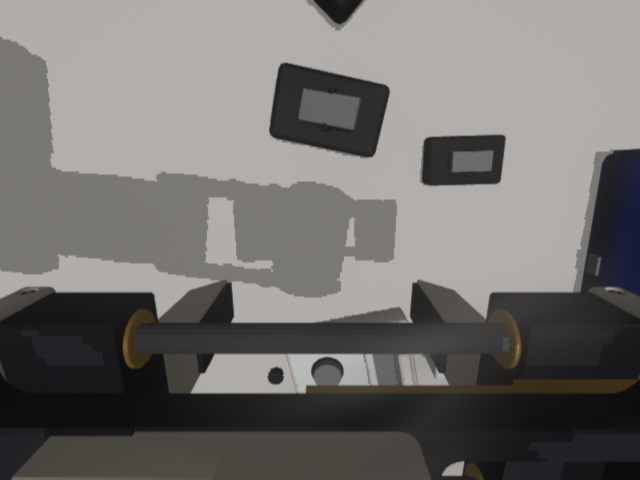

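Run:
```python
from h import *
st=robot.observe();S,D,W=cam('scene'),cam('side'),cam('wrist',st)
P={}
for n,a,b in [('round',(240.8,234.2),(352,295.2)),('bar',(208.5,249),(381.2,319.6)),('square',(173.5,265.5),(412,349)),('rock_hi',(382.6,201.4),(294.4,188.6)),('rock_lo',(375,188.6),(270.2,199))]:
    x,e=tri([ray(S,a),ray(D,b)]);P[n]=x;print(n,np.round(x,4),np.round(e,4))
    if 'ro' not in n or n=='round':print('  planes',np.round(plane(S,a,.052),4),np.round(plane(D,b,.052),4))
d=P['round']-P['square'];print('key dist',np.linalg.norm(d),np.degrees(np.arctan2(d[1],d[0])))
d=P['rock_hi']-P['rock_lo'];print('rocker',np.linalg.norm(d),np.degrees(np.arctan2(d[1],d[0])))
im=cv2.imread('pics/wrist0.png');g=im.max(2)
roi=np.zeros_like(g);roi[50:170,255:400]=1
m=((g<75)&(roi>0)).astype('uint8');m=cv2.morphologyEx(m,cv2.MORPH_CLOSE,np.ones((3,3),'uint8'))
c=max(cv2.findContours(m,0,2)[0],key=cv2.contourArea)
hull=np.zeros_like(g);cv2.drawContours(hull,[c],-1,1,-1)
r=((g>=75)&(hull>0)&(cv2.erode(hull,np.ones((9,9)))>0)).astype('uint8')
c2=max(cv2.findContours(r,0,2)[0],key=cv2.contourArea)
for n,cc,z in(('block',c,.034),('rocker',c2,.054)):
    q=cv2.boxPoints(cv2.minAreaRect(cc));w=np.array([plane(W,p,z) for p in q]);print(n,q.round(0).tolist(),w.round(4).tolist(),w.mean(0).round(4),np.linalg.norm(np.diff(w,axis=0),axis=1))
c3=plane(W,(327,370),.052);print('round wrist',c3)
```

```text
round [ 0.5314 -0.1824  0.0462] [0.0002 0.0002]
  planes [ 0.5363 -0.1835  0.052 ] [ 0.5288 -0.1867  0.052 ]
bar [ 0.5469 -0.2485  0.0485] [0.0003 0.0003]
  planes [ 0.5499 -0.249   0.052 ] [ 0.5452 -0.2506  0.052 ]
square [ 0.5602 -0.3158  0.0468] [0.0011 0.0011]
  planes [ 0.5649 -0.3167  0.052 ] [ 0.5574 -0.3177  0.052 ]
rock_hi [0.5566 0.1037 0.0599] [0.0016 0.0016]
rock_lo [0.5073 0.1122 0.0456] [0.0014 0.0014]
key dist 0.1365178047926974 102.18489621239205
rocker 0.05210357457367473 -9.738165528739774
block [[264.0, 135.0], [280.0, 61.0], [390.0, 86.0], [374.0, 159.0]] [[0.4667, 0.0872, 0.034], [0.4851, 0.1526, 0.034], [0.5892, 0.1317, 0.034], [0.5766, 0.0638, 0.034]] [0.5294 0.1088 0.034 ] [0.06791104 0.10617559 0.06904453]
rocker [[298.0, 120.0], [303.0, 88.0], [359.0, 97.0], [354.0, 129.0]] [[0.5019, 0.0998, 0.054], [0.5072, 0.1269, 0.054], [0.5583, 0.1191, 0.054], [0.5542, 0.0916, 0.054]] [0.5304 0.1094 0.054 ] [0.02756757 0.05165814 0.02774411]
round wrist [ 0.53030575 -0.17180636  0.052     ]
```

Both views agree: triangulated heights, key spacing and rocker length all fit the given sizes. The block centre is near (0.530, 0.108) at yaw −10°, with the raised end towards world +x. I'll close the gripper and move above the rocker end, turning so the narrow side of the fingers lies along the block's x.

```bash
python3 -m jog '[[[-1,0.02,0.006,0.02,-0.12],[-1,0.04,0.012,0.04,-0.24],[-1,0.06,0.018,0.06,-0.36],[-1,0.08,0.025,0.08,-0.48],[-1,0.103,0.032,0.095,-0.6]]]' 20
python3 -m jog '[[[-1,0,0,0,-0.12],[-1,0,0,0,-0.24],[-1,0,0,0,-0.36],[-1,0,0,0,-0.48],[-1,0,0,0,-0.6]]]'
python3 -m jog '[[[-1,0,0,0,-0.1],[-1,0,0,0,-0.19],[-1,0,0,0,-0.19],[-1,0,0,0,-0.19]]]'
python3 - <<'E'
from h import *
st=robot.observe();print(st['tool_pos'],st['tool_rot'],st['contact_force'],st['opening'])
a=robot.read_camera('side')[:,:,::-1];b=robot.read_camera('scene')[:,:,::-1]
f=lambda im,x,y,w,h:cv2.resize(im[y:y+h,x:x+w],(400,300),interpolation=cv2.INTER_CUBIC)
cv2.imwrite('pics/c2.png',np.hstack([f(b,320,110,160,120),f(a,220,110,160,120)]))
E
```

```text
time: 0.57
tool_pos: [0.5565, 0.1035, 0.1378]
tool_rot: [-3.14, -0.001, 2.176]
contact_force: [1.0, -0.8, -0.3]
opening: 0.063
grip_force: 0.0
time: 0.98
tool_pos: [0.5568, 0.1031, 0.1393]
tool_rot: [-3.141, -0.001, 2.777]
contact_force: [0.1, 0.1, 0.2]
opening: 0.0291
grip_force: 0.0
time: 1.32
tool_pos: [0.5569, 0.103, 0.1395]
tool_rot: [-3.142, -0.0, 2.958]
contact_force: [0.1, 0.7, -0.6]
opening: 0.0034
grip_force: 0.0
[0.55687144 0.10302694 0.13949907] [-3.14150872e+00 -4.44576645e-04  2.95804503e+00] [ 0.11533916  0.71209825 -0.59719865] 0.003428124473672245
```

View pics/c2.png

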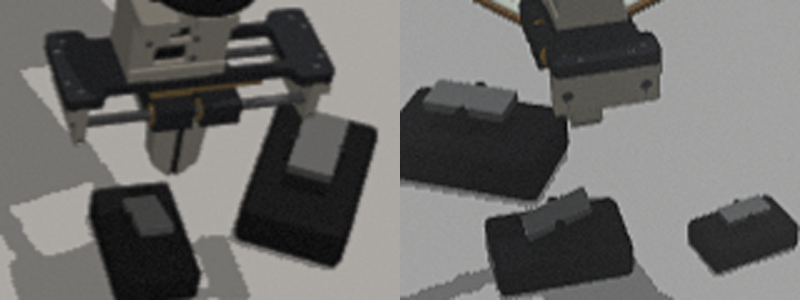

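The crops show the closed fingers above the middle block's rocker, with the raised end (185,225 left; 585,195 right) below them. Now I'll go down.

```bash
python3 -m jog '[[[-1,0,0,0.03,0],[-1,0,0,0.055,0],[-1,0,0,0.062,0],[-1,0,0,0.064,0],[-1,0,0,0.064,0]]]'
python3 -m jog '[[[-1,0,0,0.002,0],[-1,0,0,0.004,0],[-1,0,0,0.006,0],[-1,0,0,0.008,0],[-1,0,0,0.01,0]]]'
```

```text
time: 1.83
tool_pos: [0.5572, 0.103, 0.0759]
tool_rot: [-3.142, -0.0, 2.96]
contact_force: [0.3, 0.5, -0.4]
opening: 0.0002
grip_force: 0.0
time: 2.25
tool_pos: [0.5581, 0.103, 0.0666]
tool_rot: [3.141, 0.003, 2.961]
contact_force: [0.8, 0.1, 3.1]
opening: 0.0006
grip_force: 1.1
```

```bash
python3 -m jog '[[[-1,0,0,0.002,0],[-1,0,0,0.004,0],[-1,0,0,0.006,0],[-1,0,0,0.008,0],[-1,0,0,0.008,0]]]'
python3 -m jog '[[[-1,0,0,0.001,0],[-1,0,0,0.002,0],[-1,0,0,0.003,0],[-1,0,0,0.003,0]]]'
```

```text
time: 2.67
tool_pos: [0.5572, 0.103, 0.0574]
tool_rot: [3.142, 0.0, 2.961]
contact_force: [1.8, -0.5, 1.9]
opening: 0.0006
grip_force: 1.0
time: 3.0
tool_pos: [0.5572, 0.103, 0.0555]
tool_rot: [3.141, 0.001, 2.961]
contact_force: [0.5, -0.9, 8.2]
opening: 0.0003
grip_force: 4.0
```

```bash
python3 -m jog '[[[-1,0,0,0.001,0],[-1,0,0,0.002,0],[-1,0,0,0.002,0]]]'
python3 -m jog '[[[-1,0,0,-0.01,0],[-1,0,0,-0.04,0],[-1,0,0,-0.075,0],[-1,0,0,-0.075,0],[-1,0,0,-0.075,0]]]'
python3 - <<'E'
from h import *
a=robot.read_camera('side')[:,:,::-1];b=robot.read_camera('scene')[:,:,::-1]
f=lambda im,x,y,w,h:cv2.resize(im[y:y+h,x:x+w],(400,300),interpolation=cv2.INTER_CUBIC)
cv2.imwrite('pics/c3.png',np.hstack([f(b,340,170,80,60),f(a,244,177,80,60)]))
E
```

```text
time: 3.25
tool_pos: [0.5574, 0.1031, 0.0549]
tool_rot: [3.141, 0.002, 2.961]
contact_force: [-2.9, -0.8, 19.7]
opening: 0.0004
grip_force: 8.5
time: 3.67
tool_pos: [0.5575, 0.1032, 0.1293]
tool_rot: [3.141, 0.003, 2.961]
contact_force: [-0.7, -0.7, 0.1]
opening: 0.0001
grip_force: 0.0
```

View pics/c3.png

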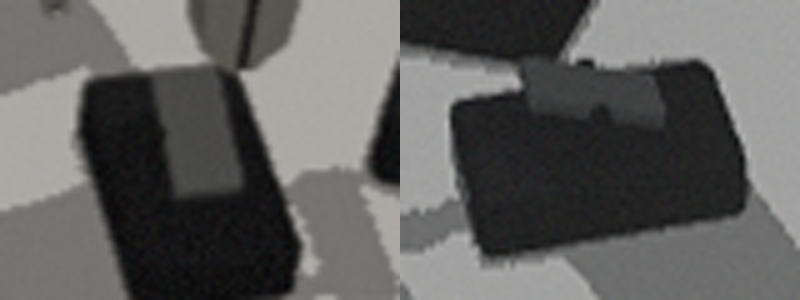

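The rocker now lies tipped fully over: its former high end is down at (210,190 left; 650,115 right), and the block outline has not moved. Next is the round key.

```bash
python3 -m jog '[[[-1,-0.003,-0.036,0,0],[-1,-0.006,-0.072,0,0],[-1,-0.01,-0.108,0,0],[-1,-0.013,-0.144,0,0],[-1,-0.016,-0.18,0,0]]]'
python3 -m jog '[[[-1,-0.003,-0.036,0,-0.1],[-1,-0.006,-0.07,0,-0.2],[-1,-0.009,-0.095,0,-0.3],[-1,-0.0104,-0.1069,0,-0.39],[-1,-0.0104,-0.1069,0,-0.39]]]'
python3 -m jog '[[[-1,0,0,0,0],[-1,0,0,0,0]]]'
python3 - <<'E'
from h import *
st=robot.observe();print(st['tool_pos'],st['tool_rot'])
a=robot.read_camera('side')[:,:,::-1];b=robot.read_camera('scene')[:,:,::-1];w=robot.read_camera('wrist')[:,:,::-1]
f=lambda im,x,y,w,h:cv2.resize(im[y:y+h,x:x+w],(400,300),interpolation=cv2.INTER_CUBIC)
cv2.imwrite('pics/c4.png',np.vstack([np.hstack([f(b,140,155,160,120),f(a,310,220,160,120)]),np.hstack([f(w,0,0,640,480),f(w,160,240,320,240)])]))
cv2.imwrite('pics/w4.png',w)
E
```

```text
time: 4.18
tool_pos: [0.5388, -0.078, 0.1259]
tool_rot: [3.141, -0.004, 2.961]
contact_force: [0.9, -0.5, -0.8]
opening: 0.0002
grip_force: 0.0
time: 4.6
tool_pos: [0.5301, -0.1864, 0.1258]
tool_rot: [3.14, -0.003, -2.932]
contact_force: [0.1, -0.4, -0.2]
opening: 0.0004
grip_force: 0.0
time: 4.77
tool_pos: [0.5308, -0.1828, 0.1267]
tool_rot: [3.14, -0.002, -2.934]
contact_force: [0.5, 0.5, 0.8]
opening: 0.0009
grip_force: 0.0
[ 0.53079395 -0.18275613  0.12665357] [ 3.13962042e+00 -1.78989231e-03 -2.93438394e+00]
```

View pics/c4.png

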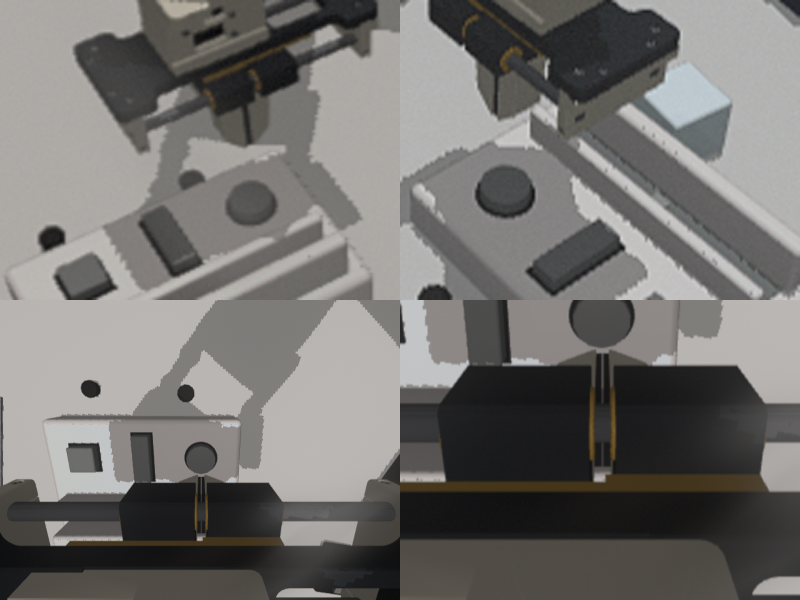

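The wrist picture (lower left) shows the round key centre at about (320,252) full-frame, the bar at (228,250) and the square at (134,252). Fingers are lined up with the dock, so I'll check the position with this near view.

Run:
```python
from h import *
st=robot.observe();W=cam('wrist',st)
g=cv2.imread('pics/w4.png').max(2)
for n,(x0,x1,y0,y1) in dict(round=(285,355,222,278),bar=(200,252,205,278),square=(100,170,222,285)).items():
    r=g[y0:y1,x0:x1];m=(r<115).astype('uint8');k,l,s,c=cv2.connectedComponentsWithStats(m)
    i=1+np.argmax(s[1:,4]);uv=c[i]+[x0,y0];bb=s[i];
    print(n,bb,uv.round(1),plane(W,uv,.052).round(4),'rel',(R.from_euler('xyz',st['tool_rot']).as_matrix().T@(plane(W,uv,.052)-st['tool_pos'])).round(4))
```

```text
round [  10    4   53   52 2160] [321.  251.7] [ 0.5265 -0.1831  0.052 ] rel [0.0049 0.0006 0.0754]
bar [   8    6   40   67 2399] [227.9 243.8] [ 0.5342 -0.2478  0.052 ] rel [ 0.0107 -0.0643  0.0754]
square [   6    7   59   46 2377] [135.  251.8] [ 0.5536 -0.3107  0.052 ] rel [ 0.0048 -0.13    0.0754]
```

The near view agrees within 4 mm, so I'll press the round key.

```bash
python3 -m jog '[[[-1,-0.001,0,0.03,0],[-1,-0.001,0,0.055,0],[-1,-0.001,0,0.062,0],[-1,-0.001,0,0.064,0],[-1,-0.001,0,0.064,0]]]'
python3 -m jog '[[[-1,0,0,0.002,0],[-1,0,0,0.004,0],[-1,0,0,0.006,0],[-1,0,0,0.0075,0],[-1,0,0,0.0075,0]]]'
```

```text
time: 5.33
tool_pos: [0.5326, -0.1834, 0.0639]
tool_rot: [3.141, -0.0, -2.932]
contact_force: [0.0, 0.2, 1.0]
opening: 0.0004
grip_force: 0.0
time: 5.75
tool_pos: [0.533, -0.184, 0.0568]
tool_rot: [-3.14, 0.002, -2.933]
contact_force: [0.7, -1.0, 2.3]
opening: 0.0002
grip_force: 0.9
```

```bash
python3 -m jog '[[[-1,0,0,0.001,0],[-1,0,0,0.002,0],[-1,0,0,0.003,0],[-1,0,0,0.004,0],[-1,0,0,0.004,0]]]'
```

```text
time: 6.17
tool_pos: [0.533, -0.1841, 0.0541]
tool_rot: [-3.14, 0.002, -2.932]
contact_force: [-1.8, 2.3, 16.8]
opening: 0.0007
grip_force: 7.9
```

Bottomed out: the tip is at 46 mm with 17 N. Now I'll lift, and shift 68 mm along the dock to the bar key.

```bash
python3 -m jog '[[[-1,0,0,-0.01,0],[-1,0,0,-0.04,0],[-1,0,-0.0335,-0.06,0],[-1,0,-0.0675,-0.06,0],[-1,0,-0.0675,-0.06,0]]]'
python3 -m jog '[[[-1,0,0,0,0],[-1,0,0,0,0]]]'
python3 - <<'E'
from h import *
st=robot.observe();print(st['tool_pos'],st['tool_rot'])
a=robot.read_camera('side')[:,:,::-1];b=robot.read_camera('scene')[:,:,::-1]
f=lambda im,x,y,w,h:cv2.resize(im[y:y+h,x:x+w],(400,300),interpolation=cv2.INTER_CUBIC)
cv2.imwrite('pics/c5.png',np.hstack([f(b,140,175,160,120),f(a,310,240,160,120)]))
E
```

```text
time: 6.58
tool_pos: [0.5478, -0.2553, 0.1139]
tool_rot: [-3.136, 0.003, -2.935]
contact_force: [-1.2, 0.3, -0.8]
opening: 0.0006
grip_force: 0.0
time: 6.75
tool_pos: [0.5454, -0.2491, 0.1113]
tool_rot: [3.139, -0.002, -2.933]
contact_force: [-0.6, -0.7, -0.5]
opening: 0.0005
grip_force: 0.0
[ 0.54538722 -0.24908354  0.11129829] [ 3.13941046e+00 -1.88907933e-03 -2.93302118e+00]
```

View pics/c5.png

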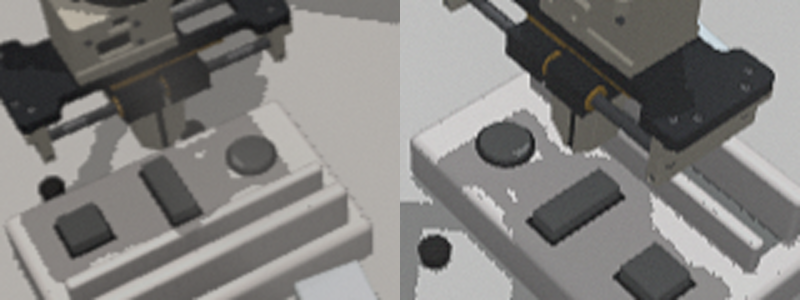

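The round key at (250,155 left; 505,143 right) is visibly lower than before and stays in. The bar is below the fingers. I'll press it and hold.

```bash
python3 -m jog '[[[-1,0,0,0.025,0],[-1,0,0,0.04,0],[-1,0,0,0.047,0],[-1,0,0,0.047,0]]]'
python3 -m jog '[[[-1,0,0,0.003,0],[-1,0,0,0.006,0],[-1,0,0,0.009,0],[-1,0,0,0.012,0],[-1,0,0,0.0135,0]]]'
```

```text
time: 7.18
tool_pos: [0.5453, -0.2482, 0.0633]
tool_rot: [3.139, -0.003, -2.931]
contact_force: [-0.5, 0.5, -0.2]
opening: 0.0006
grip_force: 0.0
time: 7.6
tool_pos: [0.5472, -0.2499, 0.0539]
tool_rot: [-3.14, 0.002, -2.932]
contact_force: [-5.8, 4.3, 24.1]
opening: 0.0006
grip_force: 11.6
```

```bash
python3 -m jog '[[[-1,0,0,0,0],[-1,0,0,0,0],[-1,0,0,0,0],[-1,0,0,0,0],[-1,0,0,0,0]]]'
python3 -m jog '[[[-1,0,0,0,0],[-1,0,0,0,0],[-1,0,0,0,0],[-1,0,0,0,0],[-1,0,0,0,0]]]'
python3 -m jog '[[[-1,0,0,0,0],[-1,0,0,-0.012,0],[-1,0,0,-0.04,0],[-1,0,0,-0.08,0],[-1,0,0,-0.1,0]]]'
python3 -m jog '[[[-1,0,0.03,0,0],[-1,0,0.06,0,0],[-1,0,0.09,0,0],[-1,0,0.12,0,0],[-1,0,0.15,0,0]]]'
python3 - <<'E'
from h import *
a=robot.read_camera('side')[:,:,::-1];b=robot.read_camera('scene')[:,:,::-1]
f=lambda im,x,y,w,h:cv2.resize(im[y:y+h,x:x+w],(400,300),interpolation=cv2.INTER_CUBIC)
cv2.imwrite('pics/c6.png',np.vstack([np.hstack([f(b,340,170,80,60),f(a,244,177,80,60)]),np.hstack([f(b,140,205,160,120),f(a,310,260,160,120)])]))
E
```

```text
time: 8.02
tool_pos: [0.5471, -0.2499, 0.0541]
tool_rot: [-3.14, 0.002, -2.932]
contact_force: [-3.3, 3.6, 14.9]
opening: 0.0003
grip_force: 7.2
time: 8.43
tool_pos: [0.5471, -0.2499, 0.0541]
tool_rot: [-3.14, 0.002, -2.932]
contact_force: [-2.2, 4.3, 14.7]
opening: 0.0005
grip_force: 7.2
time: 8.85
tool_pos: [0.5475, -0.2506, 0.1561]
tool_rot: [-3.138, 0.004, -2.932]
contact_force: [1.6, -0.4, -0.6]
opening: 0.0007
grip_force: 0.0
time: 9.27
tool_pos: [0.5148, -0.102, 0.1522]
tool_rot: [-3.141, 0.001, -2.933]
contact_force: [0.9, 0.2, -0.0]
opening: 0.0003
grip_force: 0.0
```

View pics/c6.png

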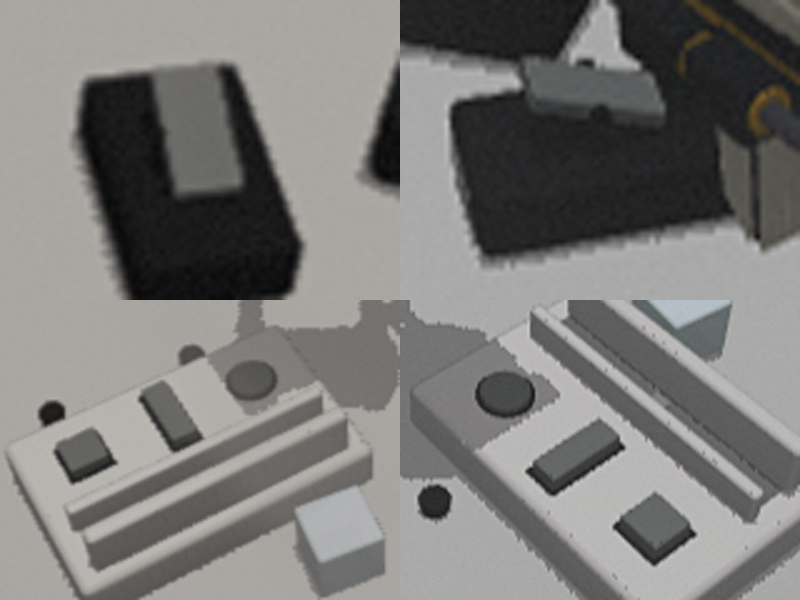

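The rocker is on, the round key is in (252,380; 505,393), and the bar and square are up. The block, cube and caps are where they started, and the arm is clear of everything.

```bash
python3 -m jog '[[[-1,0,0.15,0,0],[-1,0,0,0,0],[-1,0,0,0,0]]]' >/dev/null; python3 -c "
from cell import robot
print(robot.hand_in())"
```

```text
the job is handed in; nothing more can be done
None
```

I handed the job in at about 9.5 s of the 43 s: the rocker is fully over, the round key is latched in, and the bar key was held down about a second and is up again; the square key was not pressed and nothing else moved.

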